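# Switch the bench dust extraction from the hose spigot to the capture hood

### The job

I am about to file and wire-brush castings in front of the flared capture hood, so switch the dust extraction over to it: push the slide gate of the outlet with the plain round hose spigot fully shut, and pull the slide gate of the outlet with the wide flared hood out until it rests against its stop collar. Feel for the stops and do not ram the gates hard against them. Only then push the extractor's mushroom plunger all the way down for a moment and let it spring back, leaving everything else on the bench where it is.

Things in the scene. Friction and masses are not known exactly. Their poses are not given: they have to be found in the camera images.
- hood_outlet: The outlet with the wide flared hood (mouth 180 x 68 mm). Origin: underside centre of its round floor flange (124 mm) on the bench. A fixed 64 mm steel duct rises, leans 32 degrees (0.56 rad) towards own +y, passes the gate frame, and ends in an elbow towards own +x with the hood, 0.29 to 0.36 m above the bench.
- hood_frame: Fixed aluminium gate frame of the hood outlet, a slab 116 x 124 x 19 mm across the duct. Origin: its centre on the duct axis, 167 mm above the bench. Own z: up along the leaning duct (radius 32 mm, collar of radius 37 mm to z = 39 mm; straight to z = 125 mm, then the elbow, top z = 217 mm). Own y: the way the gate slides open, out and down at 32 degrees. Own x: level.
- hood_gate: Sliding gate of the hood outlet: steel plate in the frame, cross lip 112 mm wide, and beyond it an upright black grip (30 mm along x, 16 mm along y, from z = 2 to 80 mm). Axes as the frame's; its offset from the frame's origin along y is the opening. Starts at 0 to 8 mm. Sliding drag about 4 to 6 N; stays where it is left.
- hood_grip (a point): Point to take on the hood gate's grip: mid-width, 30 mm below its top; at (0, 112, 50) mm from the gate's origin. The leaning duct stands over it, so a vertical gripper meets the duct: come in tilted, parallel to the duct or 5 to 15 degrees flatter, from the side it leans to, fingers at the grip's two x sides (25 mm and more free beside it).
- hood_lip (a point): Point on the outer face of the hood gate's lip where the stop rod passes through it (45 mm to own +x, z = 0).
- hood_collar: Brass stop collar, 24 mm diameter, 14 mm long, screwed tight on the 8 mm rod beside the hood gate. Axes as the frame's; origin at the centre of the face that the lip meets. It is clamped somewhere between 50 and 66 mm of gate opening: the gate is fully out when hood_lip meets this point. A rigid stop.
- hose_frame: Fixed gate frame of the hose outlet: same sizes and axes as hood_frame.
- hose_gate: Sliding gate of the hose outlet, built like hood_gate. Its offset from hose_frame along y is the opening: 40 to 48 mm at the start, 0 when its lip meets the frame (a rigid stop). Drag about 5 to 7 N when pushed in.
- hose_grip (a point): Point to take on the hose gate's grip, as hood_grip.
- starter_box: Fixed grey switch box of the extractor, 86 x 86 x 44 mm, nearer the robot, between the outlets. Origin: centre of its underside.
- starter_top (a point): Centre of the top of the black mushroom plunger (60 mm across, vertical) on the starter box, 84 mm above the bench when up.
- starter (a joint): Travel of the plunger in m: 0 up, 0.010 down on its stop. Spring: 4 N to start, 12 N at the stop; springs back when let go.
- lump_hammer: Bystander: lump hammer lying along own y, 280 mm long, head 100 x 45 x 45 mm at the +y end. Origin: near its middle, on the bench.
- hard_hat: Bystander: yellow hard hat, 270 x 245 mm with its peak, 150 mm high. Origin: centre of the crown's underside, on the bench.
- marmalade_jar: Bystander: glass jar, 72 mm across, 115 mm high. Origin: centre of the underside.
- hinge_box: Bystander: open cardboard box of brass hinges, 160 x 110 mm, 65 mm high. Origin: centre of the underside.
- loose_hinge: Bystander: brass butt hinge lying open, 80 x 100 x 10 mm. Origin: centre of the underside.
- wire_brush: Bystander: wire brush, 270 x 28 x 39 mm. Origin: centre of the underside.
- tea_mug: Bystander: mug, 82 mm across, 95 mm high. Origin: centre of the underside.
- hose_outlet: The other outlet, which ends in a plain round hose spigot (64 mm across); otherwise built and leaning just like hood_outlet. The two outlets change places from run to run.
Things that resemble listed ones, but are neither listed nor needed, are in the scene too. What is shaped like the starter_box but purple is not meant.

How it is judged:
On the way, in this order (a step that is already met when the one before it is completed fails the run):
1. the hose outlet's gate is fully shut and the hood outlet's gate rests against its stop collar (y of hose_gate in the frame of hose_frame below 0.003 m and distance between hood_lip and hood_collar below 0.003 m), for 0.2 s.
2. with both gates set, the plunger is pushed down to its stop (all of step 1 and value of joint starter above 0.0085 m), for 0.1 s.
At the end, for the whole second after the job is handed in: The hose outlet's gate is within 3 mm of fully shut, the hood outlet's gate lip is within 3 mm of its stop collar, and the plunger has been pushed down to within 1.5 mm of its stop (held 0.1 s) with both gates set and has sprung back up (all of step 1 and value of joint starter below 0.003 m); the robot touches nothing.
It fails at once if a gate rammed against its stop with more than 60 N (contact force between hood_gate and hood_collar above 60 N or contact force between hose_gate and hose_frame above 60 N).
It fails at once if a bystander on the bench moved by more than 30 mm (distance of any of lump_hammer, hard_hat, marmalade_jar, hinge_box, loose_hinge, wire_brush, tea_mug from where it was at the start of the episode above 0.03 m).
It also fails if it takes over 70 s, if anything falls off the work surface, if the arm or the gripper's body presses on something with over 40 N, if the wrist force passes 120 N, or if a joint passes its speed limit or range.

### The arm

A 6-joint arm with a two-finger parallel gripper is mounted at the origin on the work surface. World frame = base frame: x ahead of the robot, y to its left, z up, the work surface at z = 0. Lengths are in m, angles in rad, forces in N, time in s.
With the tool pointing down it reaches from about 0.3 to 0.875 m from the base axis. Payload 6.4 kg.
Tool frame: the origin (TCP) lies between the finger pads; the fingertips stand 11 mm ahead of it and the grasp point (between the pads) lies 8 mm behind it; z points along the fingers, y is the line along which they close (so a half turn about z gives the same grasp; the last joint's range is limited). The gripper opens to 88 mm and grips with 3 to 60 N. Pads are 18 mm wide; open, the fingers measure 123 mm over their backs; the gripper's body (75 mm by 187 mm) begins 45 mm behind the grasp point.
Start: joints at [-1.446, 0.181, 1.607, -0, 1.354, -0.206], TCP at [0.187, -0.544, 0.25] pointing down, gripper open.
Joint ranges: [-2.99, 2.99], [-0.89, 2.07], [0.3, 2.58], [-1.14, 4.28], [0, 2.63], [-3.12, 3.12]. Speed limits (rad/s): [2.57, 2.57, 3.01, 3.14, 3.14, 3.14].

### API

Orientations are given as a unit quaternion [w, x, y, z].
In Python, from cell import observe, camera, get_calibration, order gives the robot as it stands.
- The arm moves only by the shell command python3 -m pendant 'ROWS' [OPENING] [FORCE]. ROWS is text: rows parted by semicolons, each of 4 numbers parted by spaces: the shift along the tool's x, y, z in cm, then the turn about the tool's z in degrees. A call has 1 to 12 rows; each row is the pose to reach, as a shift and turn from the pose commanded when the call began, along the tool's axes at that moment; what a row does not reach only later rows make up. A row lasts 1/12 s, in which the tool goes at most 41.7 mm and 7.16 degrees, less where a joint would pass 70% of its speed; a pose out of reach is approached as far as the arm can. A call with a gripper value outside its range is refused whole. OPENING is the finger opening in cm, from 0 to 8.81, set as the call begins (- or left out, the last holds). The fingers move at their own pace and stop on an object; FORCE is the grip in N (left out, the last holds). Time passes only in rows, so rows that repeat a pose let the fingers close. It gives the time, the measured TCP pose, the force, the opening and the grip force at its end, in the units of the state.
- observe(): the state, without advancing time (a new reading comes with each control period).
- camera(name): name is "side" or "top"; returns (picture, depth): 384x512x3 uint8, blue, green, red; 384x512 float32, m along the optical axis (not along the pixel's ray), 0 where there is no reading.
- get_calibration(name): a dict with "K" (3x3 intrinsics, pixels), "distortion" ([k1, k2, p1, p2, k3] as OpenCV has them; the pictures are not rectified), "pose" (4x4, takes a point from camera to world coordinates). Camera axes: x right, y down, z forward; pixel columns grow to the right and rows downward; lengths in m; the calibration is good to about 2 mm. A picture is of the moment at which its call begins. get_calibration takes no time and is no camera call.
- order.hand_in(): hands the job in; it is judged then, once.
The state is a dict: "time_s": time; "joint_positions": joint angles; "joint_velocities": joint speeds; "tau": joint torques, N m; "tcp_pos": TCP position; "ee_rot": TCP orientation; "wrist_force": force on the tool from outside, world axes, zero at the start; "moment": the same for the moment, N m; "width": opening from 0.0 (shut) to 1.0 (fully open); "grasp_force": force on a finger pad.
Only numpy, scipy, OpenCV 4.12 (cv2) and the standard library are available. Lean on these libraries where they do the work, as an engineer would, in place of code of your own. Each camera call takes 0.05 s, during which the arm holds its last target. There are 200 camera calls.

## Working session

There is one attempt and no reset: what is moved stays moved. The work goes in short steps, Python scripts to look and compute and a shell command to move; the robot and the scene stay as the last step left them, time stands still between calls to the robot, and variables do not carry over. Pictures are saved under pics/ and viewed, at most 10 in all, crops included, and the job is handed in when it is done.

```bash
ls; mkdir -p pics; cat > h.py <<'E'
import numpy as np, cv2
from cell import observe, camera, get_calibration, order
def snap(n,tag):
    p,d=camera(n); np.savez(f'{tag}.npz',p=p,d=d); cv2.imwrite(f'pics/{tag}.png',p); return p,d
def w(n,u,v,z):
    c=get_calibration(n); K=np.array(c['K']);T=np.array(c['pose'])
    q=cv2.undistortPoints(np.array([[[u,v]]],float),K,np.array(c['distortion']))[0,0]
    return (T@np.array([q[0]*z,q[1]*z,z,1]))[:3]
def cloud(n,d):
    c=get_calibration(n); K=np.array(c['K']);T=np.array(c['pose'])
    H,W=d.shape; uv=np.stack(np.meshgrid(np.arange(W),np.arange(H)),-1).reshape(-1,1,2).astype(float)
    q=cv2.undistortPoints(uv,K,np.array(c['distortion'])).reshape(H,W,2)
    P=np.dstack([q*d[...,None],d])@T[:3,:3].T+T[:3,3]; P[d==0]=np.nan; return P
E
python3 - <<'E'
from h import *
a,_=snap('top','top0'); b,_=snap('side','side0')
for n in('top','side'): print(np.round(get_calibration(n)['pose'],3).tolist(), np.round(get_calibration(n)['K'],0).tolist())
cv2.imwrite('pics/both0.png',cv2.resize(a,(800,600)))
cv2.imwrite('pics/side0b.png',cv2.resize(b,(800,600)))
E
```

```text
pics
[[0.045, -0.974, 0.223, 0.143], [-0.999, -0.043, 0.012, 0.03], [-0.002, -0.224, -0.975, 1.709], [0.0, 0.0, 0.0, 1.0]] [[454.0, 0.0, 259.0], [0.0, 454.0, 194.0], [0.0, 0.0, 1.0]]
[[-0.377, -0.715, 0.589, -0.262], [-0.926, 0.287, -0.245, 0.356], [0.006, -0.638, -0.77, 1.084], [0.0, 0.0, 0.0, 1.0]] [[348.0, 0.0, 249.0], [0.0, 348.0, 194.0], [0.0, 0.0, 1.0]]
```

View pics/both0.png

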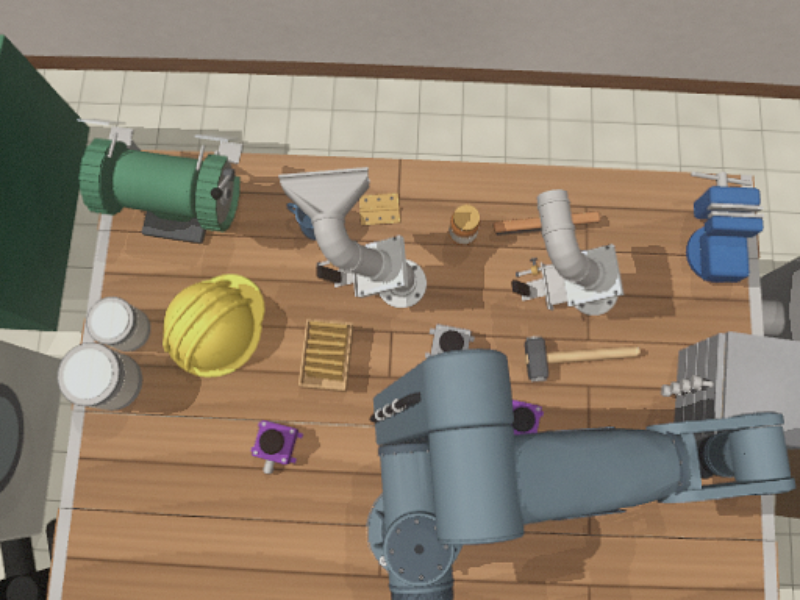

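View pics/side0b.png

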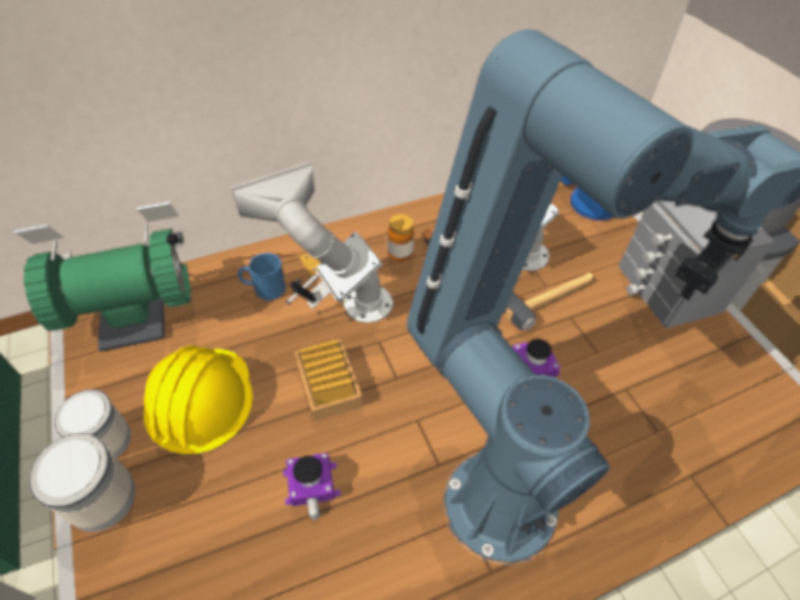

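Top view (800x600): the hood outlet is at (385,270) with its grip at (328,270). The hose outlet is at (595,280) with its grip at (522,288), and the collar shows near (528,268). The starter candidates are the grey box at (450,340) and purple boxes at (275,440) and (523,415); grey fits the description.

```bash
python3 -m pendant --help 2>&1 | head -30; python3 - <<'E'
from h import *
o=observe(); print({k:np.round(v,3).tolist() for k,v in o.items()})
z=np.load('top0.npz');p=z['p']
s=512/800
def crop(u0,v0,u1,v1,k): return cv2.resize(p[v0:v1,u0:u1],None,fx=k,fy=k,interpolation=cv2.INTER_CUBIC)
A=crop(195,140,275,210,5);B=crop(320,140,400,210,5);C=crop(265,200,345,250,5)
im=np.zeros((600,800,3),np.uint8); im[:350,:400]=A; im[:350,400:]=B; im[350:600,:400]=C
cv2.imwrite('pics/crop1.png',im)
P=cloud('top',z['d'])
np.set_printoptions(precision=3,suppress=True)
for u,v in [(210,173),(208,172),(334,184),(331,183),(289,218),(258,180),(378,196)]: print(u,v,P[v,u])
E
```

```text
validation failed for argument at $...
{'time_s': 0.1, 'joint_positions': [-1.446, 0.181, 1.608, -0.0, 1.354, -0.206], 'joint_velocities': [0.001, -0.002, -0.002, -0.0, -0.001, -0.0], 'tau': [0.001, -43.482, -34.27, 0.07, 0.034, -0.0], 'tcp_pos': [0.187, -0.543, 0.249], 'ee_rot': [-0.001, 0.986, 0.165, 0.0], 'wrist_force': [0.877, 0.177, -0.085], 'moment': [0.015, -0.044, 0.019], 'grasp_force': 0.0, 'width': 0.999}
210 173 [0.571 0.227 0.147]
208 172 [0.571 0.233 0.158]
334 184 [ 0.553 -0.219  0.134]
331 183 [ 0.551 -0.205  0.155]
289 218 [ 0.432 -0.064  0.081]
258 180 [0.537 0.053 0.206]
378 196 [ 0.546 -0.41   0.005]
```

View pics/crop1.png

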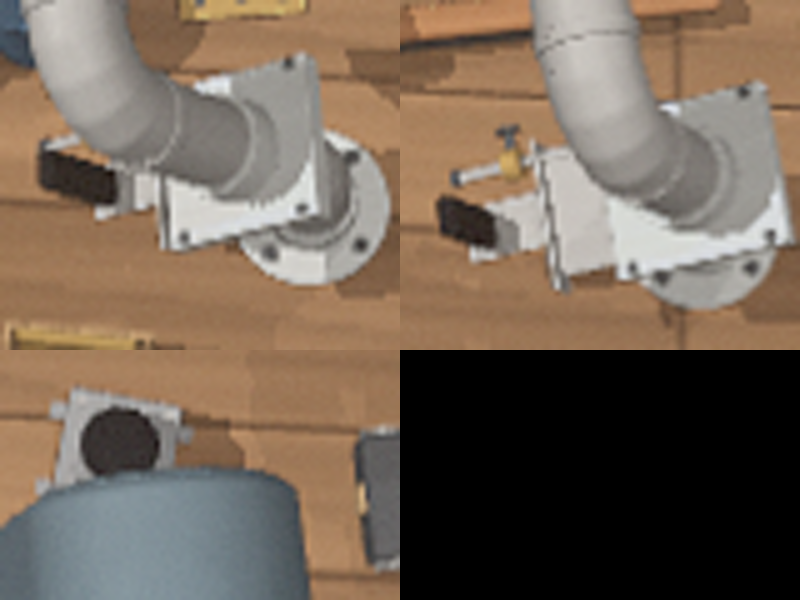

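Crop: at left, the hood gate is nearly shut, with its grip top at crop (55,170), i.e. top px (206,174). At right, the hose gate is about 45 mm open, with its grip top at crop (455,218), i.e. px (331,183). The lower part confirms the grey box with the black plunger at (289,218). Next I fit the frame normals for yaw and check clearance on the right side.

```bash
python3 - <<'E'
from h import *
np.set_printoptions(precision=3,suppress=True)
z=np.load('top0.npz');P=cloud('top',z['d']); s=np.load('side0.npz');S=cloud('side',s['d'])
# top face polygons (top px) from crop: u=195+cx/5, v=140+cy/5
def plane(poly):
    m=np.zeros(P.shape[:2],np.uint8); cv2.fillPoly(m,[np.array(poly,np.int32)],1)
    Q=P[m>0];Q=Q[~np.isnan(Q[:,0])]
    for _ in range(3):
        c=Q.mean(0);n=np.linalg.svd(Q-c)[2][2];n*=np.sign(n[2]);r=(Q-c)@n;Q=Q[abs(r)<max(.003,1.5*r.std())]
    return c,n,len(Q)
def cr(l,o): return [(o[0]+a/5,o[1]+b/5) for a,b in l]
for nm,l,o in [('hood',[(175,190),(215,200),(260,200),(300,160),(300,200),(185,238)],(195,140)),
             ('hose',[(220,195),(260,215),(310,240),(350,215),(340,170),(350,110),(380,230),(235,270)],(320,140))]:
    c,n,k=plane(cr(l,o)); print(nm,c,n,k,'lean',np.degrees(np.arccos(n[2])),'yaw',np.degrees(np.arctan2(-n[0],n[1])))
# corners (px) of visible frame faces
for nm,l,o in [('hood',[(168,243),(303,212),(305,60),(168,182)],(195,140)),('hose',[(222,275),(385,238),(362,88)],(320,140))]:
    for u,v in cr(l,o): print(nm,u,v,P[int(round(v)),int(round(u))])
for Q in (P,S):
  for y0,y1 in((-1.3,-1),(-1,-.8),(-.8,-.6)):
    for x0,x1 in((-.2,.1),(.1,.35),(.35,.6)):
      m=(Q[...,0]>x0)&(Q[...,0]<x1)&(Q[...,1]>y0)&(Q[...,1]<y1); print(y0,x0,np.round(np.percentile(Q[m][:,2],[50,98]) if m.sum() else 0,2),end=' | ')
  print()
E
```

```text
hood [0.54  0.108 0.175] [-0.013  0.534  0.846] 115 lean 32.259488092331715 yaw 1.3904010086458851
hose [ 0.543 -0.369  0.183] [-0.947 -0.242  0.21 ] 202 lean 77.88556460347252 yaw 104.3304346110691
hood 228.6 188.6 [0.515 0.155 0.145]
hood 255.6 182.4 [0.531 0.06  0.202]
hood 256.0 152.0 [0.639 0.065 0.201]
hood 228.6 176.4 [0.563 0.158 0.144]
hose 364.4 195.0 [ 0.515 -0.324  0.145]
hose 397.0 187.6 [ 0.53  -0.424  0.207]
hose 392.4 157.6 [ 0.637 -0.41   0.205]
-1.3 -0.2 [-0.74 -0.59] | -1.3 0.1 [-0.62 -0.59] | -1.3 0.35 [-0.18 -0.12] | -1 -0.2 [0.   0.01] | -1 0.1 [0.   0.01] | -1 0.35 [-0.    0.01] | -0.8 -0.2 [0.   0.01] | -0.8 0.1 [0.26 0.27] | -0.8 0.35 [0.11 0.27] | 
-1.3 -0.2 [-0.75 -0.37] | -1.3 0.1 [-0.32 -0.25] | -1.3 0.35 [-0.07  0.08] | -1 -0.2 [-0.    0.01] | -1 0.1 [0.   0.11] | -1 0.35 [-0.    0.01] | -0.8 -0.2 [0.   0.01] | -0.8 0.1 [0.08 0.26] | -0.8 0.35 [0.07 0.26] |
```

Hood yaw is about 4°, hose about 8°. The tool needs a tilt, but the rows only turn it about tool z, so I'll see how the arm behaves at its reach limit on the clear right side, well up.

```bash
python3 -m pendant '-1 1 -4 0;-3 3 -8 0;-6 6 -12 0;-9 10 -15 0;-12 14 -18 0;-15 18 -20 0;-17 22 -20 0;-19 25 -20 0;-19 26 -20 0;-19 26 -20 0'
```

```text
time_s: 0.93
tcp_pos: [0.0896, -0.8375, 0.4412]
ee_rot: [0.006, 0.986, 0.165, -0.0]
wrist_force: [7.9, -94.6, 28.8]
width: 1.0
grasp_force: 0.0
```

```bash
python3 -m pendant '0 3 0 0;0 6 0 0;0 9 0 0;0 12 0 0;0 15 0 0;0 18 0 0;0 18 0 0'; python3 -c "
from h import *
from scipy.spatial.transform import Rotation as R
o=observe();q=o['ee_rot'];print(R.from_quat([q[1],q[2],q[3],q[0]]).as_matrix().round(3).tolist(),np.round(o['joint_positions'],3))"
```

```text
time_s: 1.52
tcp_pos: [0.1232, -0.8657, 0.3959]
ee_rot: [0.023, 0.986, 0.165, -0.001]
wrist_force: [0.8, 0.4, 0.5]
width: 1.001
grasp_force: 0.0
[[0.946, 0.326, 0.006], [0.325, -0.944, -0.046], [-0.009, 0.045, -0.999]] [-1.567  0.897  0.298  0.006  1.901 -0.325]
```

```bash
python3 -m pendant '0 0 0 0;0 0 0 0'; python3 -m pendant '0 3 -2 0;0 6 -4 0;0 9 -6 0;0 12 -8 0;0 15 -10 0;0 18 -12 0;0 21 -14 0;0 24 -16 0;0 27 -18 0'; python3 -c "
from h import *
from scipy.spatial.transform import Rotation as R
o=observe();q=o['ee_rot'];print(R.from_quat([q[1],q[2],q[3],q[0]]).as_matrix().round(3).tolist(),np.round(o['joint_positions'],3))"
```

```text
time_s: 1.68
tcp_pos: [0.1224, -0.8656, 0.3952]
ee_rot: [0.022, 0.986, 0.165, -0.001]
wrist_force: [-0.0, -0.6, 0.5]
width: 0.999
grasp_force: 0.0
time_s: 2.43
tcp_pos: [0.1482, -0.8537, 0.4313]
ee_rot: [0.037, 0.986, 0.165, -0.001]
wrist_force: [0.3, 0.5, -0.4]
width: 0.998
grasp_force: 0.0
[[0.946, 0.324, 0.011], [0.324, -0.943, -0.074], [-0.014, 0.073, -0.997]] [-1.538  0.855  0.299  0.009  1.913 -0.295]
```

The tilt builds up at the reach limit and carries over between calls, so I'll keep pulling straight outward.

```bash
python3 -m pendant '-1 4 0 0;-2 8 0 0;-3 12 0 0;-4 16 0 0;-5 20 0 0;-6 24 0 0;-7 28 0 0;-8 32 0 0;-9 36 0 0;-10 40 0 0;-11 44 0 0;-12 48 0 0';cat > st.py <<'E'
from h import *
from scipy.spatial.transform import Rotation as R
np.set_printoptions(precision=3,suppress=True)
o=observe();q=o['ee_rot'];M=R.from_quat([q[1],q[2],q[3],q[0]]).as_matrix()
print('tz',M[:,2],'ty',M[:,1],'q',o['joint_positions'],'tilt',np.degrees(np.arccos(-M[2,2])),'az',np.degrees(np.arctan2(M[1,2],M[0,2])))
E
python3 st.py
```

```text
time_s: 3.43
tcp_pos: [0.1356, -0.9005, 0.3541]
ee_rot: [0.054, 0.985, 0.164, -0.001]
wrist_force: [-0.1, -0.1, 0.1]
width: 1.002
grasp_force: 0.0
tz [ 0.016 -0.106 -0.994] ty [ 0.324 -0.94   0.105] q [-1.556  0.947  0.299  0.015  1.79  -0.312] tilt 6.153332033567045 az -81.49918683264235
```

```bash
python3 -m pendant '-1 4 0 0;-2 8 0 0;-3 12 0 0;-4 16 0 0;-5 20 0 0;-6 24 0 0;-7 28 0 0;-8 32 0 0;-9 36 0 0;-10 40 0 0;-11 44 0 0;-12 48 0 0' | sed -n 1,4p; python3 st.py;  python3 -m pendant '0 -1 0 0;0 -3 0 0;0 -5 0 0;0 -7 0 0;0 -9 0 0;0 -10 0 0;0 -10 0 0'| sed -n 1,4p; python3 st.py
```

```text
time_s: 4.43
tcp_pos: [0.1255, -0.9312, 0.3011]
ee_rot: [0.07, 0.984, 0.164, -0.001]
wrist_force: [0.8, -0.4, -0.1]
tz [ 0.02  -0.139 -0.99 ] ty [ 0.323 -0.936  0.138] q [-1.569  1.008  0.299  0.02   1.695 -0.325] tilt 8.0685362026843 az -81.69201115562984
time_s: 5.02
tcp_pos: [0.0925, -0.8361, 0.2883]
ee_rot: [0.07, 0.984, 0.164, -0.002]
wrist_force: [-0.5, 0.5, 0.0]
tz [ 0.02  -0.138 -0.99 ] ty [ 0.323 -0.936  0.137] q [-1.61   0.674  0.866  0.026  1.463 -0.371] tilt 8.037761260180543 az -81.77709147563094
```

```bash
python3 -m pendant '0 2 0 0;0 5 0 0;0 8 0 0;0 10 0 0;-1 14 -1 0;-2 18 -2 0;-3 22 -3 0;-4 26 -4 0;-5 30 -5 0;-6 34 -6 0;-7 38 -7 0;-8 42 -8 0' | sed -n 1,4p; python3 st.py;  python3 -m pendant '-1 4 -1 0;-2 8 -2 0;-3 12 -3 0;-4 16 -4 0;-5 20 -5 0;-6 24 -6 0;-7 28 -7 0;-8 32 -8 0;-9 36 -9 0;-10 40 -10 0;-11 44 -11 0;-12 48 -12 0'| sed -n 1,4p; python3 st.py
```

```text
time_s: 6.02
tcp_pos: [0.1182, -0.9383, 0.3176]
ee_rot: [0.088, 0.983, 0.164, -0.002]
wrist_force: [1.0, -0.3, 0.5]
tz [ 0.024 -0.174 -0.984] ty [ 0.322 -0.931  0.173] q [-1.579  0.992  0.298  0.026  1.676 -0.333] tilt 10.145349525056703 az -82.05570516448591
time_s: 7.02
tcp_pos: [0.11, -0.9422, 0.3384]
ee_rot: [0.104, 0.981, 0.164, -0.003]
wrist_force: [0.6, 1.0, 0.9]
tz [ 0.028 -0.206 -0.978] ty [ 0.322 -0.925  0.204] q [-1.589  0.971  0.298  0.032  1.666 -0.343] tilt 11.987531841056146 az -82.18345910588089
```

```bash
for i in 1 ; do python3 -m pendant '-10 40 -10 0;-10 40 -10 0' | sed -n 1,2p; done; python3 st.py;  python3 -m pendant '-20 80 -20 0;-20 80 -20 0;-20 80 -20 0;-20 80 -20 0'| sed -n 1,2p; python3 st.py; python3 -m pendant '-1 4 -1 3;-2 8 -2 6;-3 12 -3 9;-4 16 -4 12'| sed -n 1,2p; python3 st.py
```

```text
time_s: 7.18
tcp_pos: [0.1085, -0.9495, 0.3491]
tz [ 0.032 -0.24  -0.97 ] ty [ 0.321 -0.917  0.237] q [-1.592  0.961  0.298  0.037  1.641 -0.345] tilt 13.985803876604855 az -82.38396694611957
time_s: 7.52
tcp_pos: [0.1048, -0.9524, 0.369]
tz [ 0.035 -0.27  -0.962] ty [ 0.32  -0.909  0.267] q [-1.598  0.941  0.298  0.043  1.63  -0.349] tilt 15.795338074583881 az -82.5545650271542
time_s: 7.85
tcp_pos: [0.103, -0.9569, 0.385]
tz [ 0.039 -0.302 -0.953] ty [ 0.112 -0.946  0.304] q [-1.601  0.926  0.298  0.048  1.612 -0.14 ] tilt 17.700589167527063 az -82.67782106634057
```

Each call gains about 1.9° however many rows it has, so short calls are enough.

```bash
python3 -m pendant '0 40 -13 0;0 40 -13 0' >/dev/null; python3 -m pendant '0 40 -14 0;0 40 -14 0'>/dev/null; python3 -m pendant '0 40 -16 0;0 40 -16 0'>/dev/null; python3 -m pendant '0 40 -18 0;0 40 -18 0'>/dev/null; python3 st.py; python3 -m pendant '0 40 -20 0;0 40 -20 0' >/dev/null; python3 -m pendant '0 40 -22 0;0 40 -22 0'>/dev/null; python3 -m pendant '0 40 -24 0;0 40 -24 0'>/dev/null; python3 -m pendant '0 40 -26 0;0 40 -26 0' ; python3 st.py
```

```text
tz [ 0.052 -0.421 -0.906] ty [ 0.109 -0.899  0.424] q [-1.604  0.827  0.298  0.066  1.583 -0.139] tilt 25.080883799394403 az -82.9975894248905
time_s: 9.18
tcp_pos: [0.1028, -0.9112, 0.6171]
ee_rot: [0.275, 0.96, 0.058, 0.016]
wrist_force: [-0.7, -0.8, 0.9]
width: 1.004
grasp_force: 0.0
tz [ 0.063 -0.525 -0.849] ty [ 0.102 -0.843  0.529] q [-1.616  0.678  0.298  0.087  1.614 -0.137] tilt 31.926228716014002 az -83.13946445442635
```

```bash
python3 -m pendant '0 40 -22 0;0 40 -22 0' >/dev/null; python3 -m pendant '0 40 -22 0;0 40 -22 0' >/dev/null; python3 st.py; python3 - <<'E'
from h import *
np.set_printoptions(precision=3,suppress=True)
a,d=snap('top','top1'); b,_=snap('side','side1')
k=6
A=cv2.resize(a[145:193,195:262],None,fx=k,fy=k,interpolation=cv2.INTER_CUBIC)
B=cv2.resize(a[145:203,320:386],None,fx=k,fy=k,interpolation=cv2.INTER_CUBIC)
im=np.zeros((600,800,3),np.uint8); im[:A.shape[0],:A.shape[1]]=A[:,:]; im[:B.shape[0],404:404+B.shape[1]]=B[:,:396]
S=cv2.resize(b[145:225,170:250],None,fx=3,fy=3,interpolation=cv2.INTER_CUBIC); im[355:595,:240]=S
S=cv2.resize(b[125:205,260:400],None,fx=3,fy=3,interpolation=cv2.INTER_CUBIC); im[355:595,300:720]=S
cv2.imwrite('pics/crop2.png',im)
E
```

```text
tz [ 0.069 -0.575 -0.815] ty [ 0.098 -0.809  0.579] q [-1.624  0.61   0.299  0.099  1.622 -0.137] tilt 35.375259598855045 az -83.16847971905347
```

View pics/crop2.png

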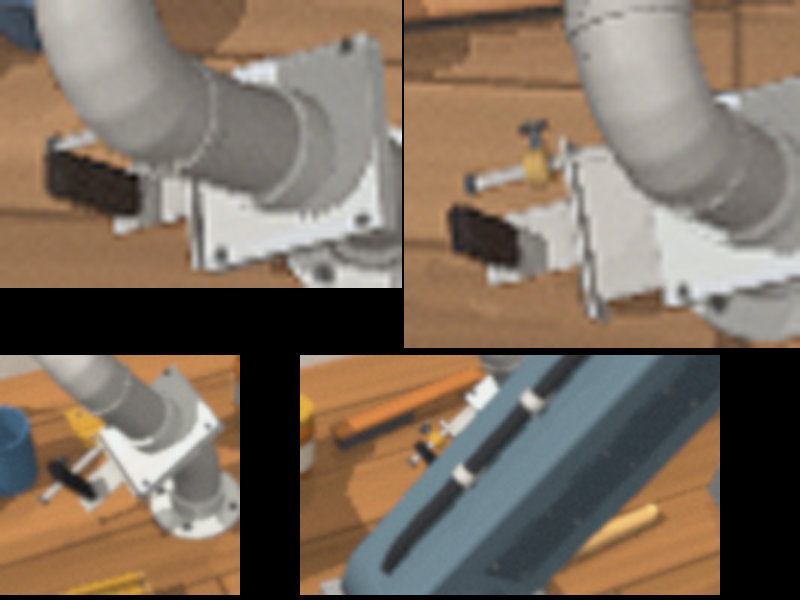

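Crop: hood grip top's outer edge runs (47,150)-(50,198) in the left panel, and frame top corners are at (200,268), (378,225) and (375,37). Hose grip top's outer edge runs (452,205)-(453,250). I fit both poses from these corners.

```bash
cat > fit.py <<'E'
from h import *
from scipy.optimize import least_squares
from scipy.spatial.transform import Rotation as R
np.set_printoptions(precision=4,suppress=True)
c=get_calibration('top');K=np.array(c['K']);D=np.array(c['distortion']);T=np.linalg.inv(np.array(c['pose']))
def Rf(yaw): return (R.from_euler('z',yaw)*R.from_euler('x',-.5585)).as_matrix()
def proj(P): return cv2.projectPoints(P,T[:3,:3],T[:3,3],K,D)[0].reshape(-1,2)
def px(l,k,o): return np.array([[(a+.5)/k-.5+o[0],(b+.5)/k-.5+o[1]] for a,b in l])
C=lambda *l: np.array(l)*.001
sets={'hood':(C((-58,62,9.5),(-58,-62,9.5),(58,-62,9.5)),px([(200,268),(378,225),(373,37)],6,(195,145)),px([(47,150),(50,198)],6,(195,145)),.1),
'hose':(C((-58,62,9.5),(-58,-62,9.5),(58,-62,9.5)),np.vstack([px([(262,305)],6,(320,145)),px([(385,240),(360,85)],5,(320,140))]),px([(48,205),(50,250)],6,(320,145)),-.36)}
for n,(F,fp,gp,y0) in sets.items():
    def res(p):
        M=Rf(p[2]);t=np.array([p[0],p[1],.167])
        G=C((15,120,80),(-15,120,80))+[0,p[3],0]
        return np.r_[(proj(F@M.T+t)-fp).ravel(),(proj(G@M.T+t)-gp).ravel()]
    s=least_squares(res,[.57,y0,.05,.01]);p=s.x;M=Rf(p[2]);t=np.array([p[0],p[1],.167])
    print(n,'xy',p[:2],'yaw',np.degrees(p[2]),'open',p[3]); print(' res',s.fun.reshape(-1,2).round(1).tolist()); print(' grip',M@np.array([0,.112+p[3],.05])+t,' y',M[:,1],'z',M[:,2])
E
python3 fit.py; python3 - <<'E'
from h import *
z=np.load('top1.npz');P=cloud('top',z['d'])
for u,v in [(204,174),(206,174),(208,175),(329,183),(331,184),(333,185)]: print(u,v,P[v,u].round(3))
E
```

```text
hood xy [0.5787 0.1063] yaw 6.535863183383259 open 0.00036062910417665673
 res [[0.7, 0.2], [0.5, 0.8], [-1.0, -0.2], [-0.0, -0.5], [-0.2, -0.3]]
 grip [0.5648 0.2273 0.1499]  y [-0.0965  0.8425 -0.5299] z [-0.0603  0.5265  0.8481]
hose xy [ 0.5794 -0.3688] yaw 8.411269675735948 open 0.038621337485519554
 res [[-0.5, 0.1], [0.6, 0.6], [-0.1, -0.6], [-0.4, -0.4], [0.4, 0.3]]
 grip [ 0.5568 -0.2162  0.1296]  y [-0.1241  0.8389 -0.5299] z [-0.0775  0.5242  0.8481]
204 174 [0.558 0.244 0.177]
206 174 [0.562 0.238 0.165]
208 175 [0.557 0.231 0.169]
329 183 [ 0.55  -0.198  0.155]
331 184 [ 0.545 -0.204  0.162]
333 185 [ 0.547 -0.214  0.144]
```

Both poses fit to about 1 px. The tool tilt azimuth (-83.2°) already matches the outlets, so I retract and turn -90°.

```bash
python3 -m pendant '0 -0.5 0 -4;0 -1.5 -1 -10;0 -3 -2 -17;0 -5 -3.5 -24;0 -7 -5 -31;0 -9 -6.5 -38;0 -11 -8 -45;0 -13 -9 -52;0 -14.5 -10 -59;0 -15.5 -11 -66;0 -16 -11.5 -73;0 -16 -11.5 -80'; cat > go.py <<'E'
import sys
from st import *
# shift in tool axes (cm) from measured pose to world target
t=np.array(list(map(float,sys.argv[1:4]))); p=np.array(o['tcp_pos']); print('tcp',p,'shift cm',(M.T@(t-p)*100).round(2),'dist',np.linalg.norm(t-p))
E
python3 go.py 0.35 -0.45 0.55
```

```text
time_s: 10.62
tcp_pos: [0.0774, -0.6909, 0.6774]
ee_rot: [0.243, 0.69, 0.657, -0.182]
wrist_force: [0.1, -0.2, 0.7]
width: 1.004
grasp_force: 0.0
tz [ 0.069 -0.574 -0.816] ty [ 0.995 -0.018  0.096] q [-1.69   0.035  1.036  0.137  1.468 -1.613] tilt 35.29488959373132 az -83.18704722662947
tcp [ 0.077 -0.691  0.677] shift cm [28.88 25.48 -1.56] dist 0.3854459389301413
```

```bash
python3 -m pendant '1 1 0 -1;3.5 3 0 -3;6 5.5 0 -5;9 8 0 -7;12 10.5 -1 -9.6;15 13 -1 -9.6;18 16 -1 -9.6;21 18.5 -1 -9.6;24 21 -1.5 -9.6;26.5 23.5 -1.5 -9.6;28 25 -1.5 -9.6;29 25.5 -1.5 -9.6'; python3 go.py 0.545 -0.10 0.32
```

```text
time_s: 11.62
tcp_pos: [0.3542, -0.45, 0.5472]
ee_rot: [0.226, 0.634, 0.712, -0.199]
wrist_force: [0.4, 0.1, 0.3]
width: 0.996
grasp_force: 0.0
tz [ 0.07  -0.571 -0.818] ty [0.993 0.117 0.003] q [-0.971 -0.232  1.536 -0.279  1.291 -1.086] tilt 35.090687139337845 az -83.01671574515258
tcp [ 0.354 -0.45   0.547] shift cm [39.7  22.99 -0.04] dist 0.4588250187197095
```

```bash
python3 -m pendant '1.5 0 -1 0;4.5 0.5 -2 0;8 1.5 -3 0;12 3 -4 0;16 5 -4.5 0;20 7.5 -4.5 0;23.5 10 -4 0;27 12.5 -3.5 0;30 15 -3 0;33 17.5 -2 0;36 20 -1 0;38 22 0 0' 4.5 20 | head -2; python3 -m pendant '0.8 0.6 0 0;1.5 1 0 0;1.7 1 0 0'; python3 go.py 0.5568 -0.2162 0.1296; python3 - <<'E'
from h import *
a,d=snap('top','top2'); b,_=snap('side','side2')
k=5
im=np.zeros((600,800,3),np.uint8)
A=cv2.resize(a[120:210,270:400],None,fx=k,fy=k); b=cv2.resize(b[100:220,200:400],None,fx=3,fy=3)
im[:450,:650]=A
cv2.imwrite('pics/c3.png',np.hstack([cv2.resize(a[110:214,260:360],(400,416)),cv2.resize(b,(400,240)) if 0 else cv2.resize(b[:,:400],(400,416))]))
E
```

```text
time_s: 12.62
tcp_pos: [0.5366, -0.1169, 0.3292]
time_s: 12.87
tcp_pos: [0.5444, -0.1034, 0.3205]
ee_rot: [0.226, 0.635, 0.711, -0.201]
wrist_force: [-0.3, 0.3, 0.0]
width: 0.511
grasp_force: 0.0
tz [ 0.068 -0.573 -0.817] ty [0.993 0.114 0.002] q [-0.094  0.063  1.705 -0.628  1.288 -0.054] tilt 35.2196844011095 az -83.27284112159099
tcp [ 0.544 -0.103  0.321] shift cm [ 1.74 -0.09 22.14] dist 0.22212460915804622
```

View pics/c3.png

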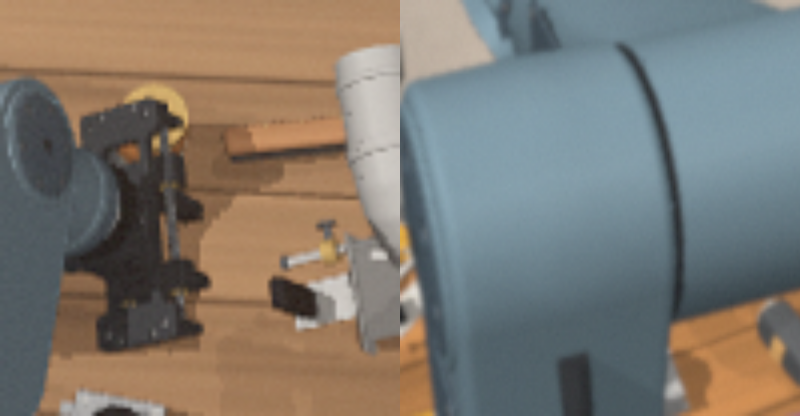

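The gripper is tilted and lined up in front of the hose grip, px (295,300) in the left panel. I descend along the tool axis and close gently.

```bash
python3 -m pendant '1 -0.2 2 0;1.7 -0.2 5 0;1.7 -0.2 8.5 0;1.7 -0.2 12 0;1.7 -0.2 15 0;1.7 -0.2 17.5 0;1.7 -0.2 19.5 0;1.7 -0.2 21 0;1.7 -0.2 22 0;1.7 -0.2 22 0' 4.5 10; python3 go.py 0.5568 -0.2162 0.1296
```

```text
time_s: 13.8
tcp_pos: [0.5549, -0.2177, 0.1315]
ee_rot: [0.227, 0.636, 0.71, -0.201]
wrist_force: [-0.0, 0.4, -0.1]
width: 0.514
grasp_force: 0.0
tz [ 0.067 -0.573 -0.817] ty [0.994 0.111 0.003] q [-0.306  0.323  1.825 -0.758  0.872  0.05 ] tilt 35.243806801139364 az -83.34374601306334
tcp [ 0.555 -0.218  0.131] shift cm [0.21 0.2  0.08] dist 0.003029397387690982
```

```bash
python3 -m pendant '0 0 0 0;0 0 0 0;0 0 0 0;0 0 0 0;0 0 0 0;0 0 0 0' 2 15
```

```text
time_s: 14.3
tcp_pos: [0.5573, -0.2158, 0.1331]
ee_rot: [0.229, 0.634, 0.711, -0.199]
wrist_force: [3.3, -0.4, 4.3]
width: 0.341
grasp_force: 14.9
```

```bash
python3 -m pendant '-0.3 0.01 0.02 0;-0.8 0.03 0.05 0;-1.4 0.04 0.08 0;-2 0.06 0.11 0;-2.5 0.08 0.14 0;-2.9 0.09 0.16 0;-3.2 0.1 0.18 0;-3.3 0.1 0.18 0;-3.3 0.1 0.18 0' - 25 ; cat > f.py <<'E'
from st import *
print('t',o['time_s'],'F along -tx.. tool axes',M.T@np.array(o['wrist_force']),'own y pos',np.array(o['tcp_pos'])@np.array([-.1241,.8389,-.5299]))
E
python3 f.py|tail -1
```

```text
time_s: 15.05
tcp_pos: [0.5615, -0.2419, 0.1497]
ee_rot: [0.228, 0.634, 0.711, -0.198]
wrist_force: [5.0, 7.7, 3.6]
width: 0.334
grasp_force: 24.8
t 15.05 F along -tx.. tool axes [ 3.743  5.854 -7.025] own y pos -0.3519708542150689
```

```bash
python3 -m pendant '-0.2 0 0.01 0;-0.4 0.01 0.02 0;-0.6 0.02 0.03 0;-0.6 0.02 0.03 0'|grep force;python3 f.py|tail -1; python3 -m pendant '-0.1 0 0.01 0;-0.2 0 0.01 0;-0.2 0 0.01 0'|grep force;python3 f.py|tail -1
```

```text
wrist_force: [5.2, 7.6, 4.3]
grasp_force: 24.8
t 15.3833 F along -tx.. tool axes [ 3.217  6.042 -7.458] own y pos -0.35781374377815633
wrist_force: [5.3, 8.5, 3.4]
grasp_force: 24.8
t 15.6333 F along -tx.. tool axes [ 4.516  6.241 -7.262] own y pos -0.35961379077629047
```

```bash
python3 -m pendant '-0.1 0 0.01 0;-0.2 0 0.01 0;-0.2 0 0.01 0'>/dev/null;python3 f.py|tail -1; python3 -m pendant '-0.1 0 0.01 0;-0.2 0 0.01 0;-0.2 0 0.01 0'>/dev/null;python3 f.py|tail -1
```

```text
t 15.8833 F along -tx.. tool axes [ 3.677  6.747 -6.654] own y pos -0.3615929187583251
t 16.1333 F along -tx.. tool axes [ 4.726  6.492 -6.11 ] own y pos -0.3635399519277337
```

```bash
python3 -m pendant '-0.1 0 0.01 0;-0.2 0 0.01 0;-0.2 0 0.01 0'>/dev/null;python3 f.py|tail -1; python3 -m pendant '-0.1 0 0.01 0;-0.1 0 0.01 0'>/dev/null;python3 f.py|tail -1; python3 -m pendant '-0.1 0 0.01 0;-0.1 0 0.01 0'>/dev/null;python3 f.py|tail -1
```

```text
t 16.3833 F along -tx.. tool axes [ 8.867  7.715 -7.716] own y pos -0.3645657751318164
t 16.55 F along -tx.. tool axes [10.195  8.204 -9.678] own y pos -0.3646053489017259
t 16.7167 F along -tx.. tool axes [ 14.062   8.256 -12.208] own y pos -0.36470901208196893
```

The gate stopped at 44 mm of travel with force rising, so it is shut. I release and back out, and then compute the hood approach.

```bash
python3 -m pendant '0.2 0 0 0;0.2 0 0 0;0.2 0 0 0;0.2 0 0 0;0.2 0 0 0' 4.6 15|grep -E 'force|width'; python3 -m pendant '0.2 0 -1 0;0.2 0 -3.5 0;0.2 0 -7 0;0.2 0 -11 0;0.2 0 -15 0;0.2 0 -18 0;0.2 0 -20 0;0.2 0 -21 0'|grep force; python3 - <<'E'
from h import *
a,d=snap('top','top3'); cv2.imwrite('pics/c4.png',cv2.resize(a[130:220,195:405],(800,343),interpolation=cv2.INTER_CUBIC))
E
python3 go.py 0.538 0.355 0.34
```

```text
wrist_force: [0.1, -0.7, -0.1]
width: 0.524
grasp_force: 0.0
wrist_force: [-0.2, -0.9, 0.7]
grasp_force: 0.0
tz [ 0.074 -0.573 -0.816] ty [0.993 0.116 0.009] q [-0.149  0.051  1.697 -0.622  1.266 -0.109] tilt 35.30483198911182 az -82.63053358199687
tcp [ 0.548 -0.132  0.331] shift cm [ 39.06   4.67 -28.71] dist 0.48700222882393107
```

View pics/c4.png

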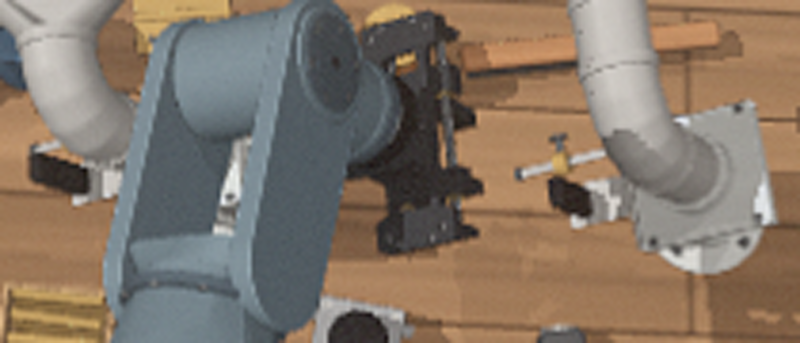

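The hose gate is shut at px (640,210) of the crop. Next I cross high over the hood outlet.

```bash
python3 -m pendant '-1 0 -1 0;-3 0 -4 0;-5 0 -7.5 0;-7.5 0 -11 0;-8.7 0 -13 0;-7 0 -15 0;-4 0.5 -17 0;-1 1 -19 0;2.3 1 -21.2 0;5.6 2 -23.5 0;8.9 2 -25.8 0;12 2.5 -28 0' - 15|head -2;  python3 -m pendant '2.5 0.3 -1.8 0;5.5 0.7 -4 0;8.7 1 -6.2 0;12 1.3 -8.5 0;15 1.6 -10.5 0;17.5 2 -11.5 0;19 2.2 -12 0;19 2.2 -12 0' ; python3 go.py 0.548 0.34 0.32
```

```text
time_s: 18.85
tcp_pos: [0.5411, 0.1281, 0.4853]
time_s: 19.52
tcp_pos: [0.5381, 0.3546, 0.4707]
ee_rot: [0.226, 0.633, 0.712, -0.203]
wrist_force: [0.1, 0.0, -0.3]
width: 0.528
grasp_force: 0.0
tz [ 0.065 -0.575 -0.816] ty [ 0.993  0.116 -0.002] q [ 0.634  0.497  0.877 -0.594  2.029  0.318] tilt 35.35293030089143 az -83.52078530877169
tcp [0.538 0.355 0.471] shift cm [ 7.44  0.85 13.19] dist 0.15170419356228065
```

```bash
python3 go.py 0.551 0.347 0.31|tail -1; python3 go.py 0.5643 0.2315 0.1473|tail -1
```

```text
tcp [0.538 0.355 0.471] shift cm [ 8.55  1.24 13.63] dist 0.16136985579098026
tcp [0.538 0.355 0.471] shift cm [ 8.48  1.25 33.62] dist 0.34701374575731103
```

```bash
python3 -m pendant '1.5 0.2 2 0;4 0.6 5 0;6.5 1 8 0;8 1.2 11 0;8.5 1.25 14.5 0;8.5 1.25 18 0;8.5 1.25 21.5 0;8.5 1.25 25 0;8.5 1.25 28 0;8.5 1.25 30.5 0;8.5 1.25 32.5 0;8.5 1.25 33.4 0'; python3 -m pendant '0 0 0 0;0 0 0 0'; python3 - <<'E'
from h import *
a,d=snap('side','side4'); cv2.imwrite('pics/c5.png',cv2.resize(a[130:230,130:270],(700,500),interpolation=cv2.INTER_CUBIC))
E
```

```text
time_s: 20.52
tcp_pos: [0.5645, 0.2277, 0.1501]
ee_rot: [0.226, 0.635, 0.71, -0.203]
wrist_force: [0.0, -0.5, -0.5]
width: 0.524
grasp_force: 0.0
time_s: 20.68
tcp_pos: [0.5658, 0.2309, 0.1534]
ee_rot: [0.227, 0.635, 0.711, -0.2]
wrist_force: [0.3, -0.0, 0.5]
width: 0.52
grasp_force: 0.0
```

View pics/c5.png

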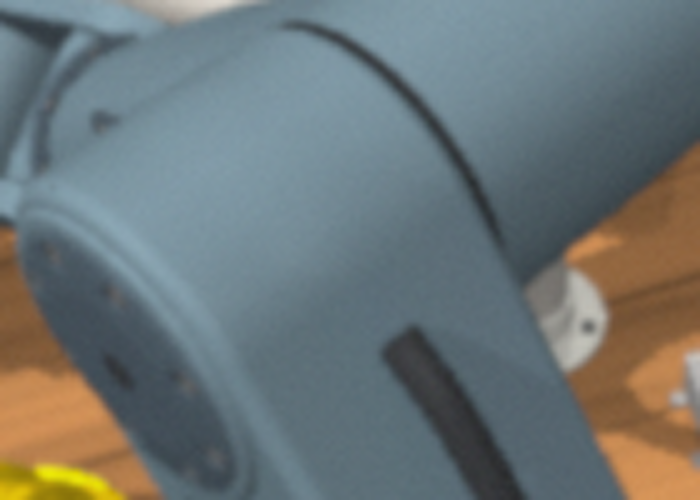

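The arm blocks this view, so I close and judge by the opening.

```bash
python3 -m pendant '0 0 0.3 0;0 0 0.3 0;0 0 0.3 0;0 0 0.3 0;0 0 0.3 0;0 0 0.3 0' 2 25; sed -i 's/-.1241,.8389,-.5299/-.0965,.8425,-.5299/' f.py; python3 f.py; python3 -c "
from st import *
print(M.T@np.array([-.0965,.8425,-.5299]))"|tail -1
```

```text
time_s: 21.23
tcp_pos: [0.5652, 0.2306, 0.1513]
ee_rot: [0.227, 0.635, 0.711, -0.2]
wrist_force: [-4.6, 0.7, 5.2]
width: 0.337
grasp_force: 25.0
tz [ 0.068 -0.573 -0.817] ty [0.993 0.114 0.003] q [ 0.462  0.559  1.433 -0.583  1.414  0.52 ] tilt 35.240988835898236 az -83.18427155689648
t 21.2333 F along -tx.. tool axes [-2.035 -4.446 -4.926] own y pos 0.05955292335730079
[ 0.998 -0.001 -0.057]
```

```bash
python3 -m pendant '0.3 0 -0.02 0;0.8 0 -0.05 0;1.4 0 -0.08 0;2 0 -0.11 0;2.6 0 -0.15 0;3.1 0 -0.18 0;3.5 0 -0.2 0;3.7 0 -0.21 0;3.7 0 -0.21 0;3.7 0 -0.21 0'|grep force; python3 f.py|tail -1;  python3 -m pendant '0.1 0 0 0;0.2 0 -0.01 0;0.3 0 -0.02 0;0.3 0 -0.02 0'>/dev/null; python3 f.py|tail -1
```

```text
wrist_force: [-7.5, 0.8, 6.5]
grasp_force: 25.0
t 22.0667 F along -tx.. tool axes [-2.447 -7.356 -6.279] own y pos 0.09651612571228096
t 22.4 F along -tx.. tool axes [-5.014 -8.236 -5.677] own y pos 0.09903055474488326
```

```bash
python3 -m pendant '0.1 0 0 0;0.2 0 -0.01 0;0.2 0 -0.01 0'>/dev/null;python3 f.py|tail -1; python3 -m pendant '0.1 0 0 0;0.2 0 -0.01 0;0.2 0 -0.01 0'>/dev/null;python3 f.py|tail -1; python3 -m pendant '0.1 0 0 0;0.2 0 -0.01 0;0.2 0 -0.01 0'>/dev/null;python3 f.py|tail -1
```

```text
t 22.65 F along -tx.. tool axes [-4.535 -9.141 -7.124] own y pos 0.10105044621947347
t 22.9 F along -tx.. tool axes [-4.447 -9.336 -6.312] own y pos 0.10303744555295756
t 23.15 F along -tx.. tool axes [-5.505 -9.837 -6.46 ] own y pos 0.10505887062611004
```

```bash
python3 -m pendant '0.1 -0.05 0 0;0.2 -0.1 -0.01 0;0.2 -0.1 -0.01 0'>/dev/null;python3 f.py|tail -1; python3 -m pendant '0.1 0 0 0;0.2 0 -0.01 0;0.2 0 -0.01 0'>/dev/null;python3 f.py|tail -1; python3 -m pendant '0.1 0 0 0;0.2 0 -0.01 0;0.2 0 -0.01 0'>/dev/null;python3 f.py|tail -1
```

```text
t 23.4 F along -tx.. tool axes [-4.759 -4.988 -3.484] own y pos 0.10691433963747574
t 23.65 F along -tx.. tool axes [-5.299 -5.223 -4.488] own y pos 0.10889262477952727
t 23.9 F along -tx.. tool axes [-6.701 -4.933 -4.911] own y pos 0.11053522250985533
```

```bash
python3 -m pendant '0.1 0 0 0;0.1 0 -0.01 0'>/dev/null;python3 f.py|tail -1; python3 -m pendant '0.1 0 0 0;0.1 0 -0.01 0'>/dev/null;python3 f.py|tail -1; python3 -m pendant '0.1 0 0 0;0.1 0 -0.01 0'>/dev/null;python3 f.py|tail -1
```

```text
t 24.0667 F along -tx.. tool axes [-8.878 -5.986 -4.18 ] own y pos 0.11058130668139662
t 24.2333 F along -tx.. tool axes [-13.368  -7.307  -4.397] own y pos 0.1106749659565012
t 24.4 F along -tx.. tool axes [-16.991  -6.588  -3.21 ] own y pos 0.110712550975673
```

The stop is felt at 51 mm of travel. I relax, release and retract, then measure the plunger and check the gate.

```bash
python3 -m pendant '-0.25 0.1 0 0;-0.25 0.1 0 0;-0.25 0.1 0 0;-0.25 0.1 0 0;-0.25 0.1 0 0' 4.6 15|grep -E 'force|width'; python3 -m pendant '-0.2 0.1 -1 0;-0.2 0.1 -3.5 0;-0.2 0.1 -7 0;-0.2 0.1 -11 0;-0.2 0.1 -15 0;-0.2 0.1 -18 0;-2 0 -21 0;-4.5 0 -24 0;-7 0 -27.5 0;-10 0 -31 0;-12 0 -33 0;-12 0 -33 0'|grep force; python3 - <<'E'
from h import *
a,d=snap('top','top5'); cv2.imwrite('pics/c6.png',cv2.resize(a[130:250,190:350],(800,600),interpolation=cv2.INTER_CUBIC))
P=cloud('top',d)
m=(P[...,0]>.35)&(P[...,0]<.5)&(P[...,1]>-.14)&(P[...,1]<.02)&(P[...,2]>.074)&(P[...,2]<.095)&(a.max(2)<70)
print(m.sum(),np.median(P[m],0),(np.min(P[m],0)+np.max(P[m],0))/2,np.ptp(P[m],axis=0))
E
python3 go.py 0.43 0.05 0.5
```

```text
wrist_force: [0.6, 0.9, 0.7]
width: 0.527
grasp_force: 0.0
wrist_force: [0.5, -0.1, 1.6]
grasp_force: 0.0
159 [ 0.43035806 -0.06350311  0.08159247] [ 0.43061808 -0.06266747  0.08337715] [0.05010226 0.05508058 0.01794803]
tz [ 0.076 -0.568 -0.82 ] ty [0.993 0.114 0.013] q [ 0.638  0.53   0.831 -0.593  2.028  0.328] tilt 34.940717399578666 az -82.37903904450087
tcp [0.549 0.367 0.468] shift cm [-26.59 -15.4   14.47] dist 0.33968290445116756
```

View pics/c6.png

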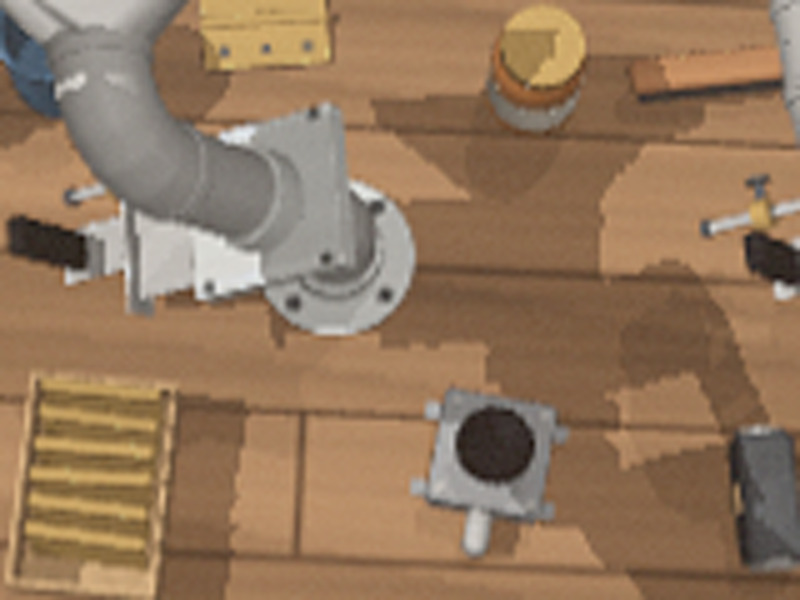

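The hood gate is drawn out at px (130,260), and the grey starter's plunger is at px (495,443). Now to the plunger.

```bash
python3 -m pendant '-1.5 -1 1 0;-4 -2.5 2 0;-7 -4 3.5 0;-10 -6 5 0;-13.5 -8 7 0;-17 -10 9 0;-20 -12 11 0;-23 -13.5 12.5 0;-25.5 -15 14 0;-26.6 -15.4 14.5 0;-26.6 -15.4 14.5 0' 0 10|grep force; python3 go.py 0.4305 -0.063 0.15|tail -1;
```

```text
wrist_force: [-0.6, -0.2, -0.3]
grasp_force: 0.0
tcp [0.429 0.048 0.497] shift cm [10.96 -1.28 34.68] dist 0.3639116371990997
```

```bash
python3 -m pendant '0.5 0 1.5 0;1.5 -0.1 4.5 0;2.7 -0.3 8 0;4 -0.5 12 0;5 -0.6 16 0;6.3 -0.8 20 0;7.5 -1 24 0;8.7 -1.1 27.5 0;9.8 -1.2 30.5 0;10.6 -1.3 33 0;11 -1.3 34.4 0;11 -1.3 34.7 0'|grep force; python3 -m pendant '0 0 0 0;0 0 0 0'|grep width; python3 go.py 0.4305 -0.064 0.11|tail -1;
```

```text
wrist_force: [-0.3, 0.2, 1.3]
grasp_force: 0.0
width: 0.003
tcp [ 0.432 -0.061  0.15 ] shift cm [ 2.02 -0.18  3.41] dist 0.03966090861979811
```

```bash
python3 -m pendant '0.6 -0.1 0.8 0;1.2 -0.1 1.8 0;1.8 -0.2 2.8 0;2.1 -0.2 3.4 0;2.1 -0.2 3.4 0'|grep -E 'wrist|tcp'; python3 -m pendant '0.2 0 0.3 0;0.4 0 0.6 0;0.6 0 0.8 0;0.7 0 1 0;0.7 0 1 0'|grep -E 'wrist|tcp'; python3 -m pendant '0.1 0 0.15 0;0.2 0 0.3 0;0.2 0 0.3 0'|grep -E 'wrist|tcp'
```

```text
tcp_pos: [0.428, -0.064, 0.1073]
wrist_force: [-1.0, -0.1, -0.7]
tcp_pos: [0.4297, -0.064, 0.0971]
wrist_force: [-2.0, 1.4, 4.1]
tcp_pos: [0.4298, -0.0641, 0.0938]
wrist_force: [-1.5, 2.9, 5.2]
```

```bash
python3 -m pendant '0.1 0 0.2 0;0.2 0 0.3 0;0.25 0 0.35 0;0.25 0 0.35 0'|grep -E 'wrist|tcp'; python3 -m pendant '0.1 0 0.15 0;0.2 0 0.3 0;0.2 0 0.3 0'|grep -E 'wrist|tcp';python3 -m pendant '0.1 0 0.15 0;0.1 0 0.15 0'|grep -E 'wrist|tcp'
```

```text
tcp_pos: [0.43, -0.0642, 0.0899]
wrist_force: [-3.1, 3.9, 9.9]
tcp_pos: [0.4301, -0.0644, 0.087]
wrist_force: [-5.9, 7.0, 16.4]
tcp_pos: [0.4304, -0.0646, 0.0865]
wrist_force: [-13.1, 11.9, 31.0]
```

The plunger is on its stop. I hold a moment, then lift off and check.

```bash
python3 -m pendant '-0.05 0 -0.05 0;-0.05 0 -0.05 0;-0.3 0 -0.4 0;-0.9 0 -1.3 0;-1.6 0 -2.4 0;-2.5 0 -4 0;-4 0 -6.5 0;-6 0 -9.5 0;-8 0 -12.5 0;-10 0 -15 0;-11 0 -16 0;-11 0 -16 0'|grep -E 'time|wrist|tcp';python3 - <<'E'
from h import *
a,d=snap('top','top6'); cv2.imwrite('pics/c7.png',cv2.resize(a[110:250,120:400],(800,400),interpolation=cv2.INTER_CUBIC))
E
```

```text
time_s: 30.78
tcp_pos: [0.4306, -0.0622, 0.2821]
wrist_force: [0.2, 0.6, -0.4]
```

View pics/c7.png

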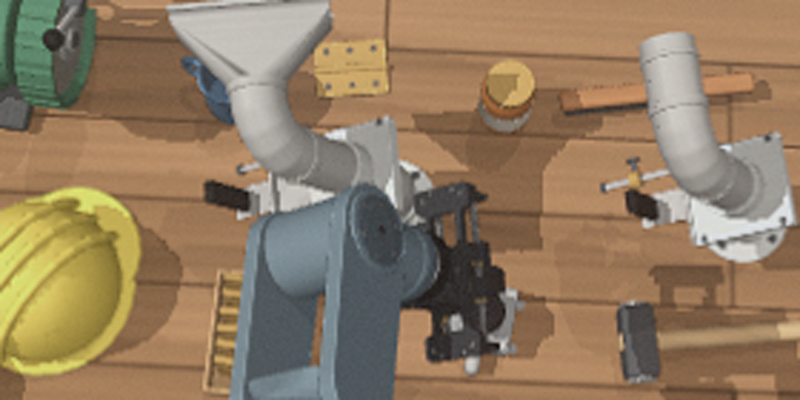

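The hood gate is out (grip at px (228,195)), the hose gate is shut (640,205), the bystanders look undisturbed, and the arm touches nothing.

```bash
python3 -c "
from cell import order
print(order.hand_in())"
```

```text
the job is handed in; nothing more can be done
None
```

I pushed the hose gate shut, pulled the hood gate out to its collar, then pressed the plunger down to its stop and released it; the job is handed in at about 31 s, with no verdict shown.

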